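# Dock the micro-tube rack in the loading bay and log it in

### The arm

A 6-joint arm with a two-finger parallel gripper is mounted at the origin on the work surface; the furniture and walls round the work are solid. World frame = base frame: x ahead of the robot, y to its left, z up, the work surface at z = 0. Lengths are in m, angles in degrees, forces in N, time in s.
With the tool pointing down it reaches from about 0.4 to 0.825 m from the base axis. Payload 7 kg.
Tool frame: the origin (TCP) lies midway between the tips of the shut fingers; the grasp point (between the pads) lies 19 mm behind it; z points along the fingers, y is the direction in which the jaws open and shut (so a half turn about z gives the same grasp; the last joint's range is limited). The gripper opens to 88 mm and grips with 3 to 60 N. Pads are 19 mm wide; open, the fingers measure 130 mm over their backs; the gripper's body (78 mm by 193 mm) begins 47 mm behind the grasp point.
Start: joints at [-49.842, 20.546, 0.682, 0, -70.136, -16.507], TCP at [0.271, -0.618, 0.194] pointing down, gripper open.
Joint ranges: [-176.03, 176.03], [-82.01, 121.73], [-58.28, 71.71], [-173.87, 95.51], [-174.79, -0.11], [-173.66, 173.66]. Speed limits (degrees/s): [136.94, 136.94, 172.46, 180, 180, 180].

### API

Orientations are given as [roll, pitch, yaw] about the fixed x, y, z axes, in that order (R = Rz(yaw) Ry(pitch) Rx(roll)).
In Python, from plant import ctrl, snapshot gives the robot as it stands.
- The arm moves only by the shell command python3 -m pendant 'ROWS'. ROWS is JSON, a list of rows, each a list of 7 numbers: the shift along the tool's x, y, z in m, then the turn, a rotation vector about the tool's x, y, z in rad, then the opening, from -1 (shut) to 1 (fully open), so that 0 is half open. In form: [[x, y, z, ax, ay, az, jaw], ...]. A call has 1 to 12 rows; each row is the pose to reach, as a shift and turn from the pose commanded when the call began, along the tool's axes at that moment; what a row does not reach only later rows make up. A row lasts 1/8 s, in which the tool goes at most 62.5 mm and 10.7 degrees, less where a joint would pass 70% of its speed; a pose out of reach is approached as far as the arm can. A call with a gripper value outside its range is refused whole. The fingers move at their own pace and stop on an object; the grip force is fixed at half the most. Time passes only in rows, so rows that repeat a pose let the fingers close. It gives the time, the measured TCP pose, the force and the opening at its end, in the units of the state.
- ctrl.get_obs(): the state, without advancing time (a new reading comes with each control period).
- snapshot(name): name is "scene" or "top" or "wrist"; returns a dict with "image" (420x560x3 uint8, blue, green, red), "mtx" (3x3 intrinsics, pixels), "k1" (the pictures are not rectified: a ray, as slopes to the right and down, at radius r is drawn at 1 + k1 r^2 times it, then the intrinsics apply), "eye" and "attitude" of the camera in the world; the wrist camera has in their place "tool_from_camera" (4x4, takes a point from camera to tool coordinates, whose origin is the TCP and whose axes are the flange's). Camera axes: x right, y up, looking along -z (the intrinsics and any distortion apply to the point x, -y, -z); pixel columns grow to the right and rows downward; lengths in m; the calibration is good to about 2 mm. A picture is of the moment at which its call begins: read the wrist's pose just before it. There is no depth.
- ctrl.close_job(): hands the job in, once; it reports no verdict.
The state is a dict: "clock": time; "joint_pos": joint angles; "qvel": joint speeds; "tau": joint torques, N m; "tool_pos": TCP position; "orientation": TCP orientation; "force": force on the tool from outside, world axes, zero at the start; "moment": the same for the moment, N m; "opening": finger opening in m.
Only numpy, scipy, OpenCV 4.12 (cv2) and the standard library are available. Lean on these libraries where they do the work, as an engineer would, in place of code of your own. Each camera call takes 0.05 s, during which the arm holds its last target.

### The job

Without gripping or lifting it, push the teal micro-tube rack along the bench with your fingertips into the corner of the aluminium loading bay, so that one long side lies flush against the long fence and one short end rests against the end stop, covering the blue mark. Then press the green key beside the end stop fully down and let it go. Leave the vials, the dish and the tape roll where they are, do not press the key before the rack is home, and finish with the rack still home.

Things in the scene. Friction and masses are not known exactly. Their poses are not given: they have to be found in the camera images.
- mini_rack: teal rack of micro tubes, a loose box 52 mm (x) x 124 mm (y) and 34 mm high (tube caps to 38 mm), about 0.16 kg, standing upright on the bench. Origin: centre of its underside, z up, y along the long side. All four sides can be pushed like solid upright walls; either way round is fine.
- bay: loading bay fixed to the bench: an aluminium L of two bars 12 mm thick, 30 mm high, on bare bench. Origin: inner corner of the L, at bench height, z up. Long fence: plane x = 0 from y = -258 mm to 0, foot flange behind it to x = 36 mm. End stop: plane y = 0 from x = -68 mm to 0. The rack starts on the free side (x < 0, y < 0; x < 0 faces the robot).
- home (a point): centre of the blue mark, 52 x 124 mm, flat on the bench in the corner of the bay (bay x = -26 mm, y = -62 mm): the rack's origin belongs here, its y along the bay's y. Axes as the bay's.
- key_top (a point): centre of the top face of the green round key, 26 mm across, 50 mm above the bench, pressed straight down. It stands in a grey collar 42 mm across, 44 mm above the bench, on a white module 32 mm high just beyond the end stop (bay y = 12 to 74 mm, x = -68 to 2 mm).
- key (a joint): travel of the green key, 0 up to 0.006 m fully down; a spring brings it back, about 1.2 N at first and 4 N fully down.
- vial_blue: small clear vial with blue cap, 23 mm across, 43 mm high, standing loose; origin centre of the underside. To be left alone.
- vial_red: small clear vial with red cap, 23 mm across, 43 mm high, standing loose; origin centre of the underside. To be left alone.
- petri_dish: round dish with pink filling, 91 mm across, 15 mm high, loose; origin centre of the underside. To be left alone.
- label_tape: roll of beige label tape lying flat, 98 mm across, 25 mm high, loose; origin centre of the underside. To be left alone.
Mind the look-alikes: they are no part of the job. There is more than one size of the mini_rack; the job needs the larger.

How it is judged (in metres and radians):
On the way, in this order (a step that is already met when the one before it is completed fails the run):
1. the rack is home in the corner: within 4 mm of both bars, in line, at rest (x of mini_rack in the frame of bay above -0.03 m and y of mini_rack in the frame of bay above -0.066 m and angle between the y axis of mini_rack and the y axis of bay, either way round below 0.05 rad and linear speed of mini_rack below 0.01 m/s), for 0.2 s.
2. the green key is pressed down (value of joint key above 0.0045 m), for 0.05 s.
At the end, for the whole second after the job is handed in: The rack stands flat on the bench in the corner of the bay, within 4 mm of fence and end stop and within 0.05 rad (3 degrees) of the fence's line, at rest, and the key has been pressed (at least 4.5 of its 6 mm) and is up again (all of step 1 and x of mini_rack in the frame of bay below -0.022 m and y of mini_rack in the frame of bay below -0.058 m and angle between mini_rack's own z axis and vertical below 0.05 rad and height (world z) of mini_rack below 0.004 m and value of joint key below 0.001 m); the robot touches nothing.
It fails at once if the rack is lifted or carried (underside more than 8 mm off the bench) (height (world z) of mini_rack above 0.008 m).
It fails at once if the rack is tipped (more than 0.3 rad) (angle between mini_rack's own z axis and vertical above 0.3 rad).
It fails at once if the key is pressed while the rack is not home (more than 8 mm from fence or stop) (value of joint key above 0.003 m and (x of mini_rack in the frame of bay below -0.034 m or y of mini_rack in the frame of bay below -0.07 m)).
It fails at once if a vial, the dish or the tape roll is moved more than 15 mm (distance of any of vial_blue, vial_red, petri_dish, label_tape from where it was at the start of the episode above 0.015 m).
It also fails if it takes over 48 s, if anything falls off the work surface, if the arm or the gripper's body presses on something with over 40 N, if the wrist force passes 120 N, or if a joint passes its speed limit or range.

## Working session

There is one attempt and no reset: what is moved stays moved. The work goes in short steps, Python scripts to look and compute and a shell command to move; the robot and the scene stay as the last step left them, time stands still between calls to the robot, and variables do not carry over. Pictures are saved under pics/ and viewed, and the job is handed in when it is done.

```bash
mkdir -p pics; ls; cat > h.py <<'E'
import numpy as np,cv2,json
from plant import ctrl,snapshot
from scipy.spatial.transform import Rotation as R
def save(name,fn):
    s=snapshot(name); cv2.imwrite('pics/'+fn,s['image'])
    np.save('pics/'+fn+'.npy',s,allow_pickle=True); return s
E
python3 - <<'E'
from h import *
print(ctrl.get_obs())
for n in ('scene','top'):
    s=save(n,n+'0.png'); print({k:v for k,v in s.items() if k!='image'})
E
```

```text
pics
{'clock': 0.0, 'joint_pos': array([-4.98405636e+01,  2.05901147e+01,  6.34219817e-01, -1.77706434e-02,
       -7.01318211e+01, -1.65064682e+01]), 'qvel': array([-0.14417485, -0.10688392,  0.01442978,  0.07287642,  0.02538371,
        0.01498054]), 'tau': array([ 5.36458665e-04, -5.82726073e+01,  2.93063325e+01,  6.99733302e+00,
        6.89477936e-03, -1.80313100e-04]), 'tool_pos': array([ 0.27056611, -0.61784893,  0.19314837]), 'orientation': array([ 1.79911152e+02, -8.90717900e-03, -1.56353077e+02]), 'force': array([-0.42366866,  0.21286733, -0.46584785]), 'moment': array([-0.01142055, -0.04142286,  0.00097075]), 'opening': 0.0873530760368393}
{'mtx': array([[487.4955834 ,   0.        , 271.86012322],
       [  0.        , 487.4955834 , 202.78583857],
       [  0.        ,   0.        ,   1.        ]]), 'k1': -0.1502028864415472, 'eye': array([-0.45325365,  0.71654852,  0.597238  ]), 'attitude': array([  65.48559307,   -0.54070946, -128.12201568])}
{'mtx': array([[381.06378666,   0.        , 279.13266235],
       [  0.        , 381.06378666, 209.05070485],
       [  0.        ,   0.        ,   1.        ]]), 'k1': 0.002948136386232789, 'eye': array([ 0.42079132, -0.03407705,  0.99918234]), 'attitude': array([  3.82642304,  -0.75003501, -91.26313159])}
```

View pics/scene0.png

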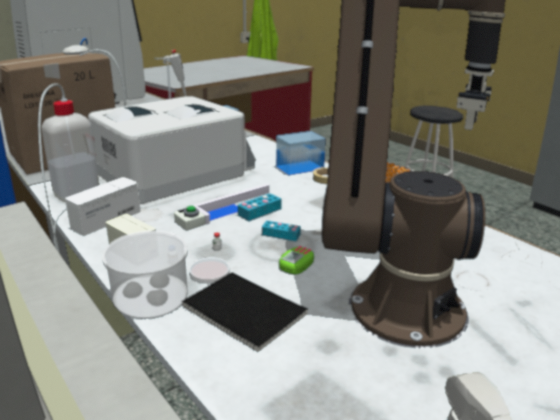

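View pics/top0.png

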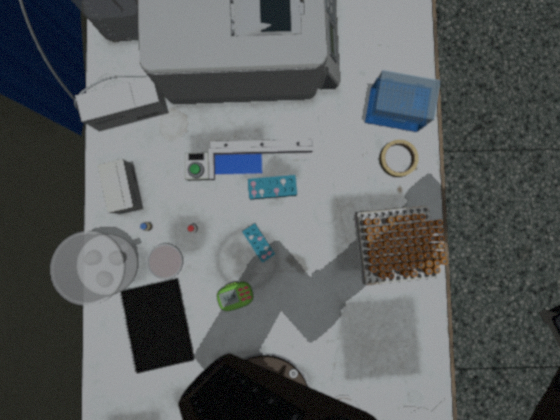

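The top view has two teal racks: (272,187), about 48 px long, and (257,240), about 38 px long. The first matches 124 mm at roughly 0.38 px/mm, so it is the larger. The blue mark is at (238,163), the green key at (195,170), the vials at (146,226) and (192,229), the dish at (165,261) and the tape at (398,158). I'll confirm with an enlarged crop and measurements.

```bash
cat >> h.py <<'E'
def load(fn): return np.load('pics/'+fn+'.npy',allow_pickle=True).item()
def rays(s,px):
    px=np.asarray(px,float).reshape(-1,1,2)
    k=np.array([s['k1'],0,0,0,0.])
    u=cv2.undistortPoints(px,s['mtx'],k).reshape(-1,2)
    d=np.c_[u[:,0],-u[:,1],-np.ones(len(u))]
    if 'eye' in s:
        Rm=R.from_euler('xyz',s['attitude'],degrees=True).as_matrix(); e=np.array(s['eye'])
    else:
        T=np.array(s['tool_from_camera']); W=s['toolpose']; M=W@T; Rm=M[:3,:3]; e=M[:3,3]
    return e,d@Rm.T
def cast(s,px,z):
    e,d=rays(s,px); return e+d*((z-e[2])/d[:,2:3])
def proj(s,P):
    P=np.asarray(P,float).reshape(-1,3)
    if 'eye' in s:
        Rm=R.from_euler('xyz',s['attitude'],degrees=True).as_matrix(); e=np.array(s['eye'])
    else:
        M=s['toolpose']@np.array(s['tool_from_camera']); Rm=M[:3,:3]; e=M[:3,3]
    c=(P-e)@Rm; u=c[:,:2]/-c[:,2:3]*[1,-1]
    r2=(u**2).sum(1,keepdims=True); u=u*(1+s['k1']*r2)
    return u*[s['mtx'][0,0],s['mtx'][1,1]]+[s['mtx'][0,2],s['mtx'][1,2]]
def wrist(fn):
    o=ctrl.get_obs(); s=snapshot('wrist')
    M=np.eye(4); M[:3,:3]=R.from_euler('xyz',o['orientation'],degrees=True).as_matrix(); M[:3,3]=o['tool_pos']
    s['toolpose']=M; cv2.imwrite('pics/'+fn,s['image']); np.save('pics/'+fn+'.npy',s,allow_pickle=True); return s
def mask(im,lo,hi):
    return cv2.inRange(cv2.cvtColor(im,cv2.COLOR_BGR2HSV),lo,hi)
def blobs(m,amin=30):
    cs,_=cv2.findContours(m,cv2.RETR_EXTERNAL,cv2.CHAIN_APPROX_NONE)
    return sorted([c for c in cs if cv2.contourArea(c)>amin],key=cv2.contourArea,reverse=True)
E
python3 - <<'E'
from h import *
s=load('top0.png'); im=s['image']
cv2.imwrite('pics/crop0.png',cv2.resize(im[125:285,125:325],None,fx=4,fy=3.7,interpolation=cv2.INTER_CUBIC)[:600])
hsv=cv2.cvtColor(im,cv2.COLOR_BGR2HSV)
for p in [(272,187),(250,195),(238,163),(195,170),(257,240)]: print(p,hsv[p[1],p[0]])
for nm,lo,hi,z in [('teal',(85,120,60),(100,255,255),.034),('blue',(108,150,60),(125,255,255),0),('green',(50,120,50),(80,255,255),.05)]:
    for c in blobs(mask(im,lo,hi),20):
        pts=cast(s,c.reshape(-1,2).astype(float),z)[:,:2].astype(np.float32)
        r=cv2.minAreaRect(pts); print(nm,c.reshape(-1,2).mean(0),cv2.contourArea(c),np.round(r[0],4),np.round(r[1],4),r[2])
for n,p,z in [('vb',(146,226),.043),('vr',(192,229),.043),('dish',(165,261),.015),('tape',(398,158),.025),('fL',(213,149),.03),('fR',(312,150),.03)]:
    print(n,cast(s,[p],z).round(4))
E
```

```text
(272, 187) [ 96 150 133]
(250, 195) [ 97 151 130]
(238, 163) [110 180 154]
(195, 170) [ 67 137 123]
(257, 240) [ 99 111 133]
teal [269.11731844 186.60335196] 603.5 [ 0.5427 -0.0311] [0.0496 0.1183] 3.6534290313720703
teal [256.94897959 241.97959184] 318.0 [0.4027 0.0072] [0.0894 0.036 ] 31.484210968017578
blue [237.5        163.41803279] 770.0 [0.6117 0.0588] [0.119  0.0481] 88.90046691894531
green [194.5 168.5] 45.0 [0.5903 0.162 ] [0.0175 0.0179] 89.54104614257812
vb [[0.4491 0.2851 0.043 ]]
vr [[0.4391 0.1708 0.043 ]]
dish [[0.3595 0.246  0.015 ]]
tape [[ 0.6119 -0.3597  0.025 ]]
fL [[0.6436 0.1183 0.03  ]]
fR [[ 0.6361 -0.1363  0.03  ]]
```

View pics/crop0.png

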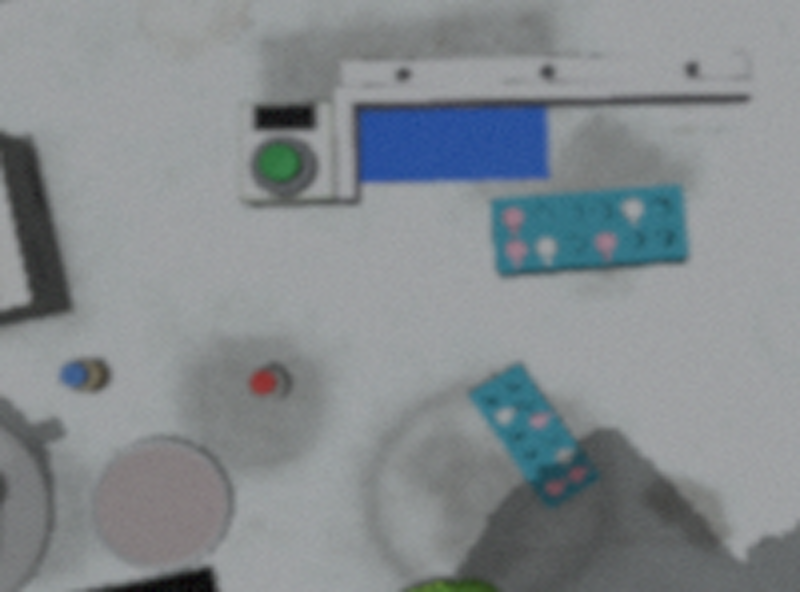

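Crop confirms it: the larger teal rack is the upper one (crop 590,230; image 272,187; measured ~50x118 mm). The smaller look-alike is lower right (90x36 mm). Next, a helper that gives the shift from the present pose to a target.

```bash
cat >> h.py <<'E'
def togo(x,y,z,yaw):
    o=ctrl.get_obs(); Rm=R.from_euler('xyz',o['orientation'],degrees=True)
    T=R.from_euler('xyz',[180,0,yaw],degrees=True)
    print('at',o['tool_pos'].round(4),o['orientation'].round(2),'t',o['clock'],'F',np.round(o['force'],1))
    print('shift',Rm.inv().apply(np.array([x,y,z])-o['tool_pos']).round(4),'turn',(Rm.inv()*T).as_rotvec().round(4))
E
python3 - <<'E'
from h import *
togo(.478,-.031,.15,178.9)
s=load('top0.png'); im=s['image']
# line fits of edges of blue and teal
for nm,lo,hi,z in [('teal',(85,120,60),(100,255,255),.034),('blue',(108,150,60),(125,255,255),0)]:
    c=blobs(mask(im,lo,hi),20)[0].reshape(-1,2).astype(float)
    p=cast(s,c,z)[:,:2]; r=cv2.minAreaRect(p.astype(np.float32)); ctr=np.array(r[0])
    a=r[2]+ (90 if nm=='teal' else 0); a=np.radians(a); u=np.array([np.cos(a),np.sin(a)]); v=np.array([u[1],-u[0]])
    q=np.c_[(p-ctr)@u,(p-ctr)@v]
    for sg in (1,-1):
        k=(abs(q[:,0])<.045)&(q[:,1]*sg>.012)
        f=np.polyfit(q[k,0],q[k,1],1); print(nm,sg,'yaw',np.degrees(a)-90-np.degrees(np.arctan(f[0])),'off',f[1])
E
```

```text
at [ 0.2706 -0.6179  0.1932] [ 1.7992e+02 -1.0000e-02 -1.5635e+02] t 0.1 F [-0.2  0.6  1.1]
shift [-0.4254  0.4544  0.0438] turn [ 0.0014 -0.0005  0.4319]
teal 1 yaw 5.506086590556853 off 0.023001427548251033
teal -1 yaw 1.864079618545043 off -0.0212749045169449
blue 1 yaw -0.42554037423471436 off 0.02170872805671394
blue -1 yaw -1.1356201428189392 off -0.024037648098707176
```

```bash
python3 -m pendant '[[-0.04,0.045,0,0,0,0.05,0.36],[-0.085,0.09,0,0,0,0.1,0.36],[-0.125,0.135,0,0,0,0.15,0.36],[-0.17,0.18,0,0,0,0.2,0.36],[-0.21,0.225,0,0,0,0.25,0.36],[-0.255,0.27,0,0,0,0.3,0.36],[-0.295,0.315,0,0,0,0.35,0.36],[-0.34,0.36,0,0,0,0.4,0.36],[-0.38,0.405,0,0,0,0.432,0.36],[-0.42,0.45,0,0,0,0.432,0.36],[-0.425,0.454,0,0,0,0.432,0.36],[-0.425,0.454,0,0,0,0.432,0.36]]'
python3 - <<'E'
from h import *
togo(.478,-.031,.06,178.9)
s=wrist('w1.png')
E
```

```text
clock: 1.6
tool_pos: [0.4777, -0.0316, 0.1937]
orientation: [-180.0, -0.1, 179.0]
force: [0.2, -0.1, -0.3]
opening: 0.0594
at [ 0.4777 -0.0316  0.1937] [-1.7998e+02 -5.0000e-02  1.7899e+02] t 1.6 F [ 0.2 -0.1 -0.3]
shift [-0.0004  0.0006  0.1337] turn [-0.0003 -0.0009  0.0015]
```

View pics/w1.png

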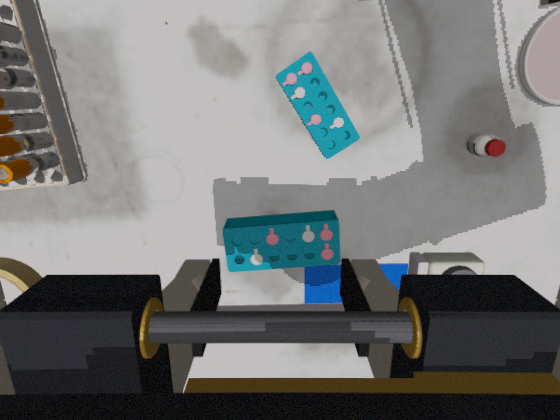

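```bash
python3 - <<'E'
from h import *
s=load('w1.png'); im=s['image']
cv2.imwrite('pics/w1c.png',cv2.resize(im[195:310,200:520],None,fx=2.5,fy=2.5,interpolation=cv2.INTER_CUBIC))
o=s['toolpose']@s['tool_from_camera']; print(o.round(3))
p=cast(s,[(225,219),(336,211)],0); print(p.round(4),np.degrees(np.arctan2(*(p[0]-p[1])[:2]*[-1,1])))
p=cast(s,[(228,271),(340,264)],.034); print(p.round(4))
print(cast(s,[(306,303),(306,270),(408,265)],0).round(4))
E
```

```text
[[ 0.018 -0.95  -0.31   0.394]
 [ 1.     0.016  0.007 -0.031]
 [-0.001 -0.311  0.951  0.385]
 [ 0.     0.     0.     1.   ]]
[[ 0.5262 -0.0969  0.    ]
 [ 0.5187  0.0305  0.    ]] -176.63489632472763
[[ 0.5751 -0.0917  0.034 ]
 [ 0.5687  0.0313  0.034 ]]
[[ 0.6386 -0.0032  0.    ]
 [ 0.593  -0.0034  0.    ]
 [ 0.5882  0.1187  0.    ]]
```

View pics/w1c.png

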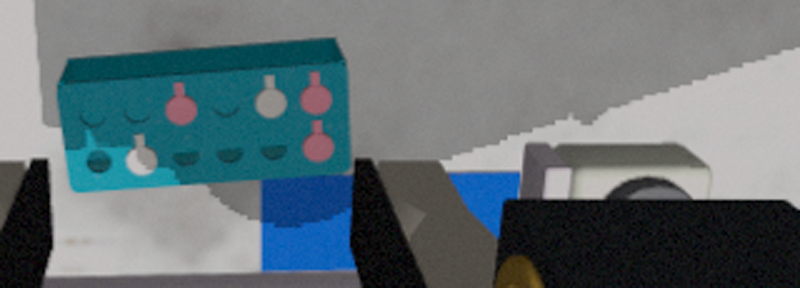

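Wrist view: rack top at (282,240), its near face at x≈0.519–0.526 and yaw about +3.4°. The mark's near edge is at x≈0.588, the stop at y≈0.119, and the fence at x≈0.639. Lower the fingers in front of the rack's long side.

```bash
python3 -m pendant '[[0,0,0.03,0,0,0,0.36],[0,0,0.06,0,0,0,0.36],[0,0,0.09,0,0,0,0.36],[0,0,0.12,0,0,0,0.36],[0,0,0.15,0,0,0,0.36],[0,0,0.17,0,0,0,0.36],[0,0,0.18,0,0,0,0.36],[0,0,0.18,0,0,0,0.36]]'
python3 -m pendant '[[-0.005,0,0,0,0,0,0.36],[-0.01,0,0,0,0,0,0.36],[-0.015,0,0,0,0,0,0.36],[-0.02,0,0,0,0,0,0.36],[-0.025,0,0,0,0,0,0.36],[-0.03,0,0,0,0,0,0.36],[-0.035,0,0,0,0,0,0.36],[-0.04,0,0,0,0,0,0.36],[-0.045,0,0,0,0,0,0.36],[-0.05,0,0,0,0,0,0.36],[-0.055,0,0,0,0,0,0.36],[-0.06,0,0,0,0,0,0.36]]'
python3 - <<'E'
from h import *
save('top','top2.png');wrist('w2.png')
E
```

```text
clock: 2.65
tool_pos: [0.4775, -0.0329, 0.0138]
orientation: [-180.0, -0.1, 178.8]
force: [0.4, -1.1, 0.2]
opening: 0.0594
clock: 4.15
tool_pos: [0.5383, -0.0331, 0.0141]
orientation: [180.0, 0.0, 178.9]
force: [-0.1, -0.2, -0.2]
opening: 0.0596
```

View pics/w2.png

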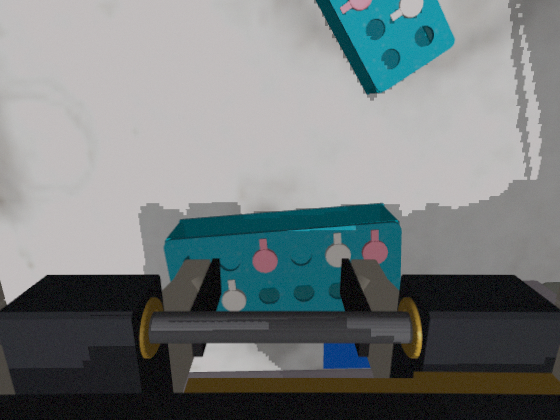

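```bash
python3 - <<'E'
from h import *
for f in ('w1.png','w2.png'):
    s=load(f); M=s['toolpose']; print(s['tool_from_camera'])
    for p in [(0,0,0),(0,.04,0),(0,-.04,0),(0,.04,-.05),(.01,.04,0)]:
        print(p,proj(s,(M@np.r_[p,1])[:3]).round())
s=load('w2.png'); print(cast(s,[(170,238),(388,206)],0).round(4),cast(s,[(168,245),(398,222)],.034).round(4))
im=load('top2.png')['image']; cv2.imwrite('pics/top2c.png',cv2.resize(im[125:285,125:325],None,fx=4,fy=3.7)[:600])
E
```

```text
[[ 1.76673764e-04  9.50287422e-01  3.11374026e-01  8.39736255e-02]
 [ 9.99999543e-01 -4.60400937e-04  8.37704865e-04 -6.03331219e-04]
 [ 9.39417290e-04  3.11373736e-01 -9.50287069e-01 -1.91049887e-01]
 [ 0.00000000e+00  0.00000000e+00  0.00000000e+00  1.00000000e+00]]
(0, 0, 0) [[281. 247.]]
(0, 0.04, 0) [[350. 247.]]
(0, -0.04, 0) [[213. 247.]]
(0, 0.04, -0.05) [[370. 292.]]
(0.01, 0.04, 0) [[351. 231.]]
[[ 1.78052054e-04  9.50287053e-01  3.11375151e-01  8.39722804e-02]
 [ 9.99999544e-01 -4.61463522e-04  8.36517743e-04 -6.02110036e-04]
 [ 9.38620255e-04  3.11374859e-01 -9.50286702e-01 -1.91048787e-01]
 [ 0.00000000e+00  0.00000000e+00  0.00000000e+00  1.00000000e+00]]
(0, 0, 0) [[281. 247.]]
(0, 0.04, 0) [[350. 247.]]
(0, -0.04, 0) [[213. 247.]]
(0, 0.04, -0.05) [[370. 292.]]
(0.01, 0.04, 0) [[351. 231.]]
[[ 0.5376 -0.1025  0.    ]
 [ 0.5192  0.0319  0.    ]] [[ 0.5278 -0.0924  0.034 ]
 [ 0.5172  0.027   0.034 ]]
```

View pics/top2c.png

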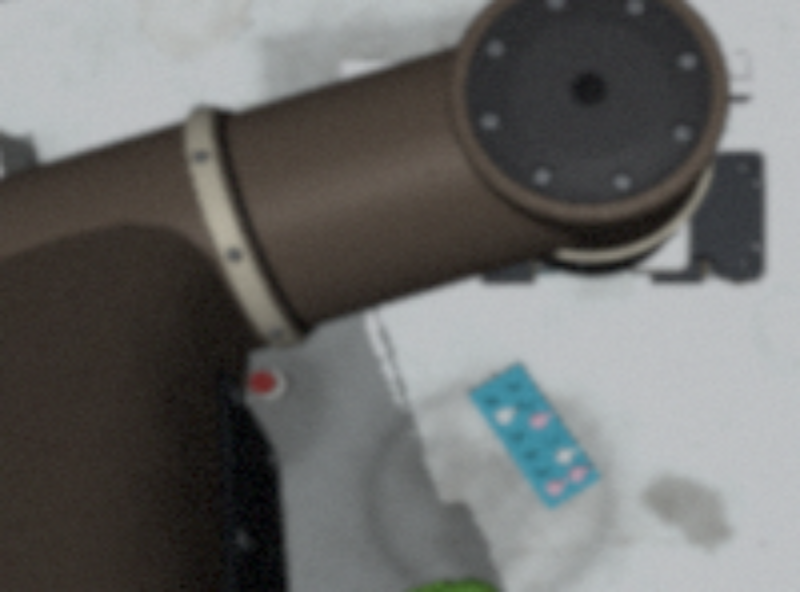

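The wrist view shows the near face of the rack at (168–398, 222–245), in front of the fingertips, whose ends are at row 262 and not the expected ~235. The force is zero. So the half-open fingers sit about 2–3 cm shorter than the TCP (it is defined for shut fingers), and they passed just over the rack without moving it. I'll back off, shut the fingers and try again.

```bash
python3 -m pendant '[[0,0,-0.03,0,0,0,0.36],[0,0,-0.06,0,0,0,0.36],[0.02,0,-0.06,0,0,0,0],[0.04,0,-0.06,0,0,0,-0.5],[0.06,0,-0.06,0,0,0,-1],[0.065,0,-0.06,0,0,0,-1],[0.065,0,-0.06,0,0,0,-1],[0.065,0,-0.06,0,0,0,-1],[0.065,0,-0.06,0,0,0,-1]]'
python3 - <<'E'
from h import *
togo(.475,-.031,.014,179)
wrist('w3.png')
E
```

```text
clock: 5.38
tool_pos: [0.4734, -0.0318, 0.0739]
orientation: [-180.0, -0.0, 178.9]
force: [-0.1, 0.5, -0.3]
opening: 0.0012
at [ 0.4734 -0.0318  0.0739] [-1.7999e+02 -1.0000e-02  1.7889e+02] t 5.375 F [-0.1  0.5 -0.3]
shift [-0.0016  0.0008  0.0599] turn [-0.0001 -0.0001 -0.0018]
```

View pics/w3.png

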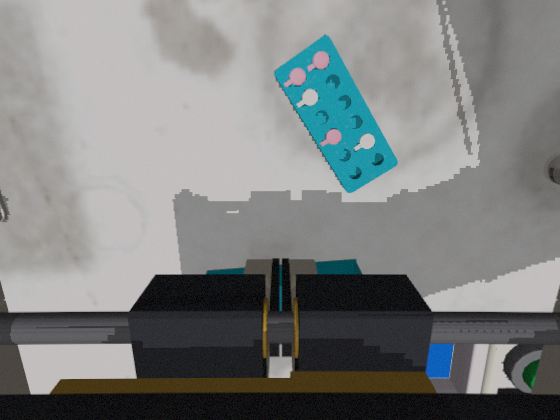

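```bash
python3 -m pendant '[[0,0,0.015,0,0,0,-1],[0,0,0.03,0,0,0,-1],[0,0,0.045,0,0,0,-1],[0,0,0.06,0,0,0,-1],[0,0,0.06,0,0,0,-1]]'
python3 - <<'E'
from h import *
s=wrist('w4.png'); cv2.imwrite('pics/w4c.png',cv2.resize(s['image'][180:330,150:410],None,fx=3,fy=3))
s=save('scene','scene4.png'); o=ctrl.get_obs(); p=proj(s,o['tool_pos'])[0]; print(p,proj(s,o['tool_pos']+[0,0,.03]))
x,y=p.astype(int); cv2.imwrite('pics/scene4c.png',cv2.resize(s['image'][y-60:y+40,x-70:x+70],None,fx=5,fy=5))
E
```

```text
clock: 6.05
tool_pos: [0.4722, -0.0321, 0.0131]
orientation: [-180.0, -0.1, 178.9]
force: [-0.6, 0.1, 0.5]
opening: 0.0005
[276.02313558 216.18667008] [[276.16815472 206.18142619]]
```

View pics/w4c.png

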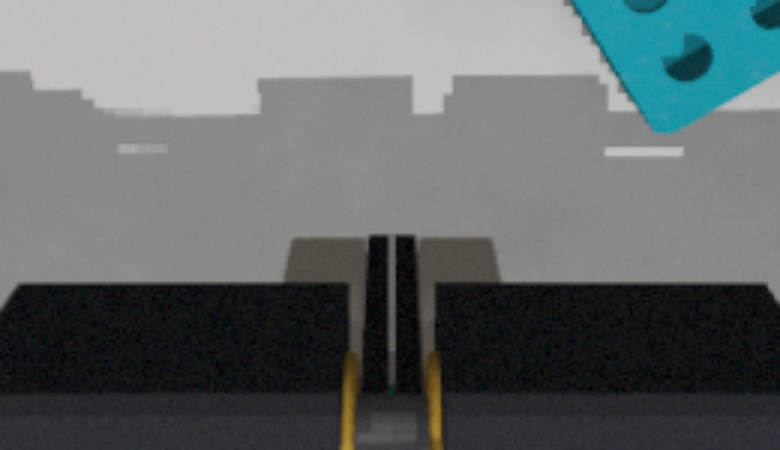

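View pics/scene4c.png

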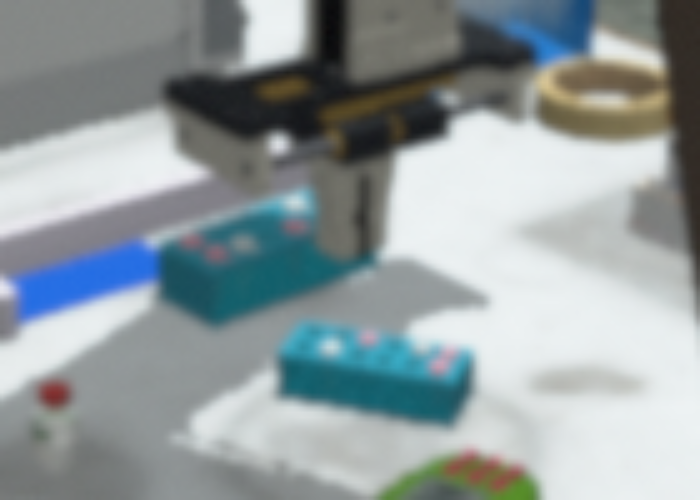

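Both views agree: the tip bottom is at scene pixel (277,207), where the projected TCP is at row 216 and a point 30 mm above it is at row 206. The real tips are therefore about 28 mm above the stated TCP. I'll go lower in small guarded steps.

```bash
python3 -m pendant '[[0,0,0.006,0,0,0,-1],[0,0,0.012,0,0,0,-1],[0,0,0.012,0,0,0,-1]]'; python3 -m pendant '[[0,0,0.003,0,0,0,-1],[0,0,0.006,0,0,0,-1],[0,0,0.006,0,0,0,-1]]'
python3 - <<'E'
from h import *
s=wrist('w5.png')
s=save('scene','scene5.png'); x,y=276,216; cv2.imwrite('pics/scene5c.png',cv2.resize(s['image'][y-60:y+40,x-70:x+70],None,fx=5,fy=5,interpolation=cv2.INTER_CUBIC))
E
```

```text
clock: 6.52
tool_pos: [0.4726, -0.0319, 0.0017]
orientation: [-180.0, -0.0, 178.9]
force: [0.7, 0.3, 0.4]
opening: 0.0006
clock: 6.9
tool_pos: [0.4727, -0.0319, -0.0042]
orientation: [-180.0, -0.0, 178.9]
force: [0.4, -0.8, -0.1]
opening: 0.0008
```

View pics/scene5c.png

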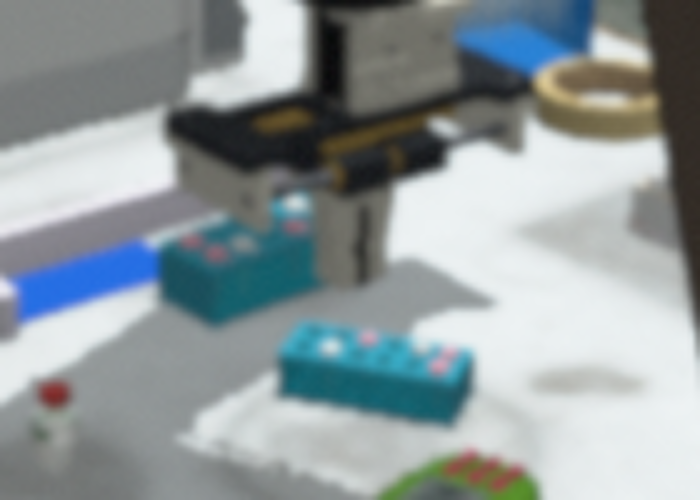

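View pics/w5.png

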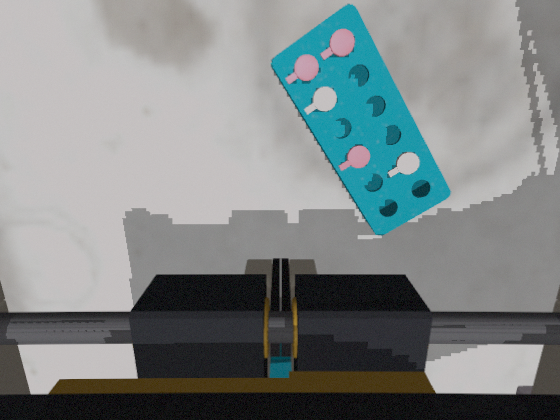

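```bash
python3 -m pendant '[[0,0,0.004,0,0,0,-1],[0,0,0.008,0,0,0,-1],[0,0,0.01,0,0,0,-1],[0,0,0.01,0,0,0,-1]]'
python3 - <<'E'
from h import *
s=load('scene5.png')
for z in (.02,.04,.06,.08): print(z,proj(s,[[.472,.064,z],[.462,-.032,z],[.462,-.01,z]]).round(1).tolist())
E
```

```text
clock: 7.5
tool_pos: [0.4728, -0.0319, -0.0142]
orientation: [-180.0, -0.0, 178.9]
force: [-0.8, -0.2, 0.1]
opening: 0.0007
0.02 [[247.5, 224.1], [278.7, 215.7], [272.3, 217.9]]
0.04 [[247.5, 217.2], [278.8, 209.0], [272.3, 211.1]]
0.06 [[247.4, 210.2], [278.9, 202.2], [272.4, 204.3]]
0.08 [[247.3, 203.1], [279.0, 195.3], [272.5, 197.4]]
```

```bash
python3 -m pendant '[[-0.006,0,0,0,0,0,-1],[-0.012,0,0,0,0,0,-1],[-0.018,0,0,0,0,0,-1],[-0.024,0,0,0,0,0,-1],[-0.03,0,0,0,0,0,-1],[-0.034,0,0,0,0,0,-1],[-0.038,0,0,0,0,0,-1],[-0.042,0,0,0,0,0,-1],[-0.046,0,0,0,0,0,-1],[-0.05,0,0,0,0,0,-1],[-0.054,0,0,0,0,0,-1],[-0.058,0,0,0,0,0,-1]]'
python3 - <<'E'
from h import *
s=save('scene','scene6.png'); x,y=266,206; cv2.imwrite('pics/scene6c.png',cv2.resize(s['image'][y-50:y+50,x-100:x+60],None,fx=5,fy=5,interpolation=cv2.INTER_CUBIC))
E
```

```text
clock: 9.0
tool_pos: [0.5311, -0.033, -0.014]
orientation: [-180.0, -0.0, 178.9]
force: [-0.2, 0.3, 0.3]
opening: 0.0005
```

View pics/scene6c.png

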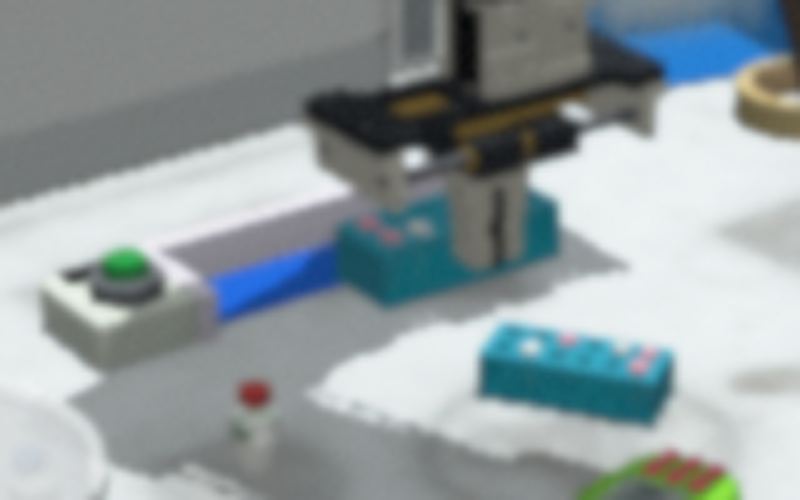

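The fingertips are against the middle of the rack's long side and it is moving upright. Continue towards the fence.

```bash
python3 -m pendant '[[-0.004,0,0,0,0,0,-1],[-0.008,0,0,0,0,0,-1],[-0.012,0,0,0,0,0,-1],[-0.016,0,0,0,0,0,-1],[-0.02,0,0,0,0,0,-1],[-0.024,0,0,0,0,0,-1],[-0.027,0,0,0,0,0,-1],[-0.03,0,0,0,0,0,-1],[-0.033,0,0,0,0,0,-1],[-0.036,0,0,0,0,0,-1],[-0.038,0,0,0,0,0,-1],[-0.04,0,0,0,0,0,-1]]'; python3 -m pendant '[[-0.002,0,0,0,0,0,-1],[-0.004,0,0,0,0,0,-1],[-0.006,0,0,0,0,0,-1]]'
```

```text
clock: 10.55
tool_pos: [0.571, -0.0337, -0.0139]
orientation: [180.0, -0.0, 178.9]
force: [-1.2, 0.3, 0.0]
opening: 0.0001
clock: 10.92
tool_pos: [0.5739, -0.0347, -0.0143]
orientation: [-179.9, -0.3, 178.9]
force: [-11.8, -1.3, 8.7]
opening: 0.0003
```

The force rose to 12 N at x≈0.573, so the long side is on the fence. Back off, rise, then turn a quarter turn beyond the −y end.

```bash
python3 -m pendant '[[0.004,0,0,0,0,0,-1],[0.02,0,0,0,0,0,-1],[0.03,0,-0.01,0,0,0,-1],[0.03,0,-0.04,0,0,-0.15,-1],[0.03,0,-0.08,0,0,-0.3,-1],[0.03,-0.02,-0.11,0,0,-0.45,-1],[0.015,-0.04,-0.12,0,0,-0.6,-1],[0,-0.06,-0.12,0,0,-0.75,-1],[-0.015,-0.08,-0.12,0,0,-0.9,-1],[-0.025,-0.1,-0.12,0,0,-1.05,-1],[-0.03,-0.11,-0.12,0,0,-1.2,-1],[-0.035,-0.11,-0.12,0,0,-1.35,-1]]'
python3 -m pendant '[[0,0,0,0,0,-0.12,-1],[0,0,0,0,0,-0.223,-1],[0,0,0,0,0,-0.223,-1]]'
python3 - <<'E'
from h import *
togo(.607,-.135,-.012,-91)
s=wrist('w7.png')
E
```

```text
clock: 12.42
tool_pos: [0.6096, -0.1451, 0.1069]
orientation: [-179.9, 0.0, -103.5]
force: [0.1, 0.6, -0.8]
opening: 0.0004
clock: 12.8
tool_pos: [0.6096, -0.1443, 0.1069]
orientation: [-179.9, 0.0, -91.0]
force: [-0.8, -1.7, 1.0]
opening: 0.0007
at [ 0.6096 -0.1443  0.1069] [-179.94    0.    -91.  ] t 12.8 F [-0.8 -1.7  1. ]
shift [-0.0092  0.0029  0.1189] turn [-0.001   0.0001  0.    ]
```

View pics/w7.png

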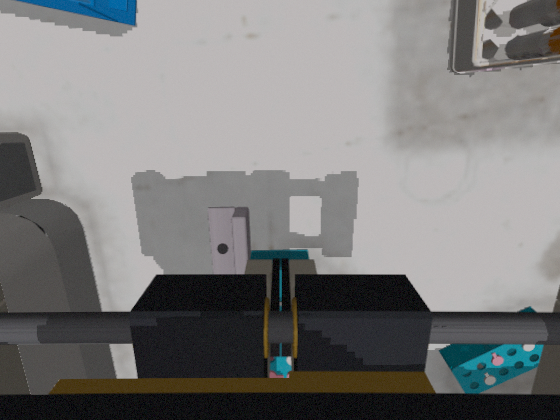

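```bash
python3 - <<'E'
from h import *
s=load('w7.png')
cv2.imwrite('pics/w7c.png',cv2.resize(s['image'][190:290,180:340],None,fx=5,fy=5,interpolation=cv2.INTER_CUBIC))
print(cast(s,[(249,208)],.03).round(4),cast(s,[(250,251),(308,251)],0).round(4),cast(s,[(250,262),(308,262)],.034).round(4))
E
```

```text
[[ 0.6354 -0.1466  0.03  ]] [[ 0.6393 -0.096   0.    ]
 [ 0.586  -0.0951  0.    ]] [[ 0.6362 -0.1014  0.034 ]
 [ 0.5886 -0.1006  0.034 ]]
```

View pics/w7c.png

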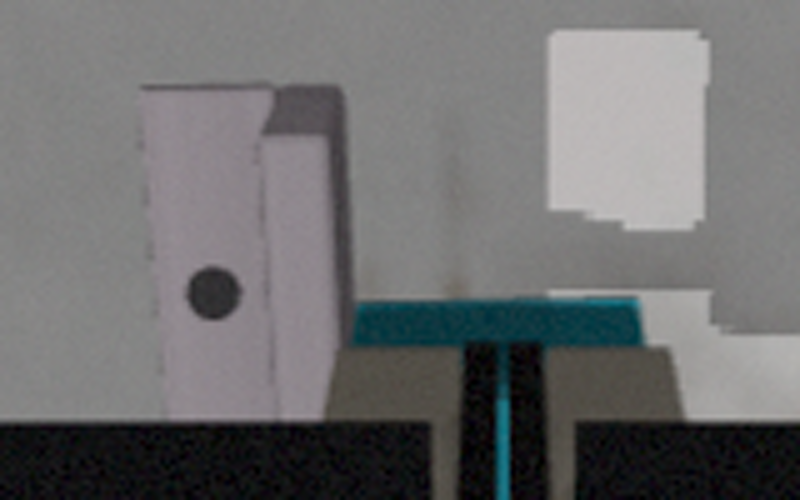

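The enlarged wrist view shows the rack's end face (crop 352–645, row 320) hard against the fence bar. It lies at y≈−0.096, x 0.586–0.638. Lower the fingers behind that end and push +y.

```bash
python3 -m pendant '[[0,0.003,0.03,0,0,0,-1],[0,0.003,0.06,0,0,0,-1],[0,0.003,0.08,0,0,0,-1],[0,0.003,0.1,0,0,0,-1],[0,0.003,0.11,0,0,0,-1],[0,0.003,0.12,0,0,0,-1],[0,0.003,0.12,0,0,0,-1]]'
python3 -m pendant '[[-0.006,0,0,0,0,0,-1],[-0.012,0,0,0,0,0,-1],[-0.018,0,0,0,0,0,-1],[-0.024,0,0,0,0,0,-1],[-0.03,0,0,0,0,0,-1],[-0.035,0,0,0,0,0,-1],[-0.04,0,0,0,0,0,-1],[-0.045,0,0,0,0,0,-1],[-0.05,0,0,0,0,0,-1],[-0.055,0,0,0,0,0,-1],[-0.06,0,0,0,0,0,-1],[-0.065,0,0,0,0,0,-1]]'
python3 - <<'E'
from h import *
togo(.609,-.013,-.012,-91)
s=save('scene','scene8.png'); x,y=266,206; cv2.imwrite('pics/scene8c.png',cv2.resize(s['image'][y-60:y+40,x-110:x+50],None,fx=5,fy=5,interpolation=cv2.INTER_CUBIC))
E
```

```text
clock: 13.72
tool_pos: [0.6065, -0.1444, -0.0143]
orientation: [180.0, -0.0, -91.0]
force: [0.2, -0.4, -0.7]
opening: 0.0002
clock: 15.22
tool_pos: [0.6074, -0.0794, -0.014]
orientation: [179.9, -0.0, -91.0]
force: [-2.6, -4.6, 2.7]
opening: 0.0006
at [ 0.6074 -0.0794 -0.014 ] [ 1.7995e+02 -2.0000e-02 -9.0980e+01] t 15.225 F [-2.6 -4.6  2.7]
shift [-0.0665 -0.0005 -0.002 ] turn [ 0.0009 -0.0003  0.0004]
```

View pics/scene8c.png

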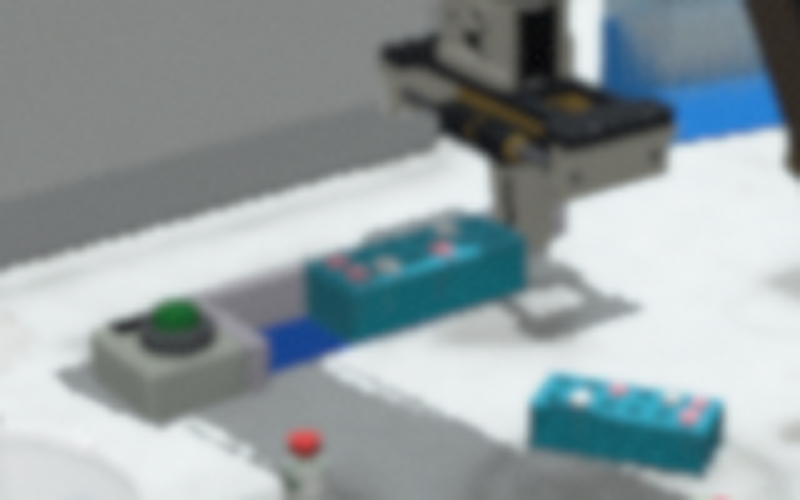

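Rack is sliding along the fence, still flush. Continue to the stop.

```bash
python3 -m pendant '[[-0.005,0,0,0,0,0,-1],[-0.01,0,0,0,0,0,-1],[-0.015,0,0,0,0,0,-1],[-0.02,0,0,0,0,0,-1],[-0.025,0,0,0,0,0,-1],[-0.03,0,0,0,0,0,-1],[-0.035,0,0,0,0,0,-1],[-0.04,0,0,0,0,0,-1],[-0.045,0,0,0,0,0,-1],[-0.05,0,0,0,0,0,-1],[-0.054,0,0,0,0,0,-1],[-0.058,0,0,0,0,0,-1]]'; python3 -m pendant '[[-0.002,0,0,0,0,0,-1],[-0.004,0,0,0,0,0,-1]]'
```

```text
clock: 16.77
tool_pos: [0.6089, -0.0209, -0.0141]
orientation: [-180.0, 0.0, -91.0]
force: [-2.0, -2.2, 0.4]
opening: 0.0006
clock: 17.02
tool_pos: [0.6093, -0.017, -0.0139]
orientation: [-180.0, 0.0, -91.0]
force: [-1.3, -1.5, -0.1]
opening: 0.0003
```

```bash
python3 -m pendant '[[-0.002,0,0,0,0,0,-1],[-0.004,0,0,0,0,0,-1]]'; python3 -m pendant '[[-0.001,0,0,0,0,0,-1],[-0.002,0,0,0,0,0,-1]]';
python3 - <<'E'
from h import *
s=save('scene','scene9.png'); x,y=256,206; cv2.imwrite('pics/scene9c.png',cv2.resize(s['image'][y-60:y+40,x-110:x+50],None,fx=5,fy=5,interpolation=cv2.INTER_CUBIC))
s=wrist('w9.png')
E
```

```text
clock: 17.27
tool_pos: [0.6087, -0.0159, -0.0137]
orientation: [179.9, -0.2, -90.9]
force: [1.8, -21.9, 1.1]
opening: 0.0004
clock: 17.52
tool_pos: [0.6084, -0.0159, -0.0136]
orientation: [179.9, -0.3, -91.0]
force: [2.9, -27.6, 1.7]
opening: 0.0007
```

View pics/scene9c.png

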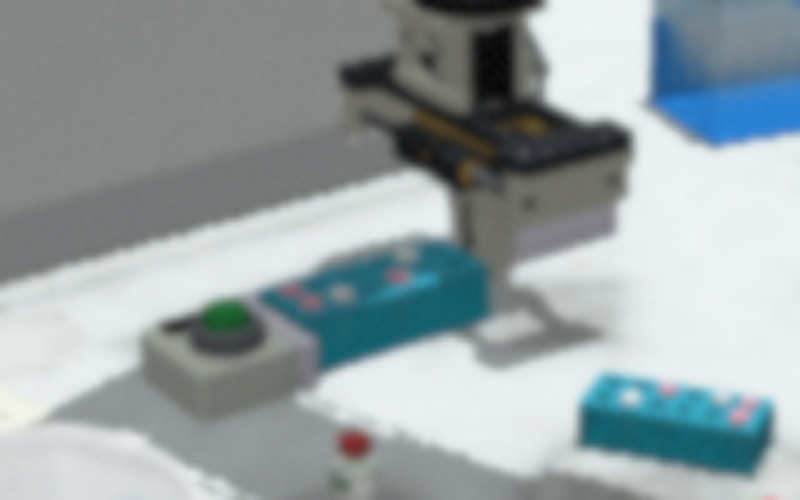

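View pics/w9.png

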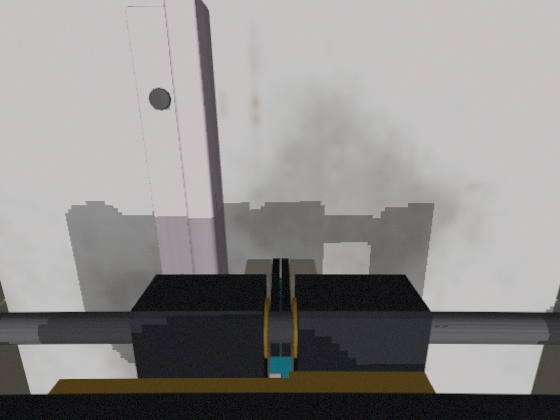

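28 N with no further travel, and the scene shows the rack against the stop with the mark covered. Back away, rise, and move past the key so the wrist camera sees both the rack and the key.

```bash
python3 -m pendant '[[0.003,0,0,0,0,0,-1],[0.008,0,0,0,0,0,-1],[0.025,0,0,0,0,0,-1],[0.025,0,-0.04,0,0,0,-1],[0.025,0,-0.08,0,0,0,-1],[0.025,0,-0.12,0,0,0,-1],[0.025,0,-0.16,0,0,0,-1],[0,0,-0.18,0,0,0,-1],[-0.04,0,-0.18,0,0,0,-1],[-0.08,0,-0.18,0,0,0,-1],[-0.12,0,-0.18,0,0,0,-1],[-0.16,0,-0.18,0,0,0,-1]]'
python3 -m pendant '[[-0.04,0,0,0,0,0,-1],[-0.075,0,0,0,0,0,-1],[-0.08,0,0,0,0,0,-1],[-0.08,0,0,0,0,0,-1]]'
python3 - <<'E'
from h import *
s=wrist('w10.png')
E
```

```text
clock: 19.12
tool_pos: [0.612, 0.1495, 0.1663]
orientation: [-180.0, 0.0, -91.0]
force: [0.1, -0.3, -0.0]
opening: 0.0006
clock: 19.62
tool_pos: [0.6131, 0.2284, 0.1659]
orientation: [180.0, 0.0, -90.9]
force: [-0.7, -1.1, -0.5]
opening: 0.0005
```

View pics/w10.png

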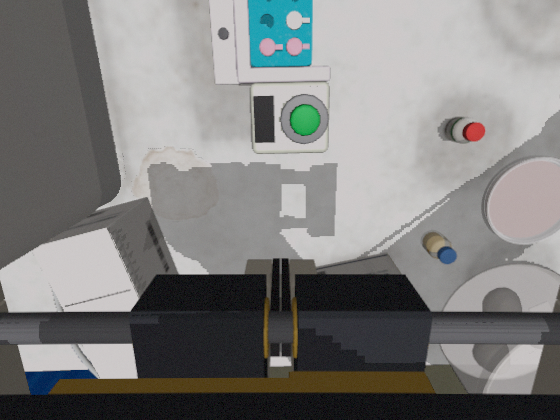

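```bash
python3 - <<'E'
from h import *
s=load('w10.png'); im=s['image']
c=blobs(mask(im,(50,100,40),(80,255,255)))[0]; e=cv2.fitEllipse(c); print(e)
print('key',cast(s,[e[0]],.05).round(4))
cv2.imwrite('pics/w10c.png',cv2.resize(im[0:130,200:350],None,fx=4.6,fy=4.6,interpolation=cv2.INTER_CUBIC))
print('fence/stop top corner', cast(s,[(238,68)],.03).round(4),'rack',cast(s,[(250,66),(312,67)],.034).round(4))
k=cast(s,[e[0]],.05)[0]; togo(k[0],k[1],.10,-91)
t=save('top','top10.png'); print(t['image'].shape)
cv2.imwrite('pics/top10c.png',cv2.resize(t['image'][125:285,125:325],None,fx=4,fy=3.7,interpolation=cv2.INTER_CUBIC))
E
```

```text
((304.5271301269531, 119.41986083984375), (29.144813537597656, 30.437788009643555), 8.33601188659668)
key [[0.5926 0.161  0.05  ]]
fence/stop top corner [[0.6484 0.1189 0.03  ]] rack [[0.6378 0.1177 0.034 ]
 [0.5855 0.1194 0.034 ]]
at [0.6131 0.2278 0.166 ] [179.99  -0.   -90.98] t 19.675 F [-0.4 -0.6  0.3]
shift [0.0671 0.0194 0.066 ] turn [ 0.0002 -0.      0.0003]
(420, 560, 3)
```

View pics/w10c.png

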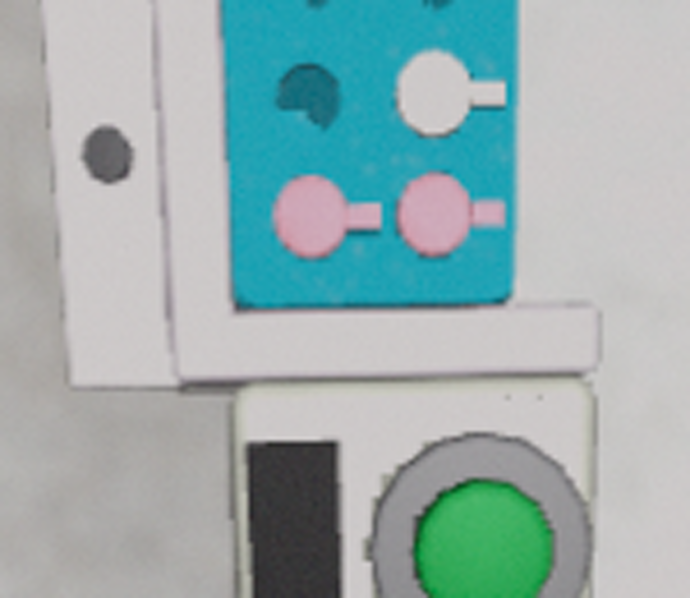

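View pics/top10c.png

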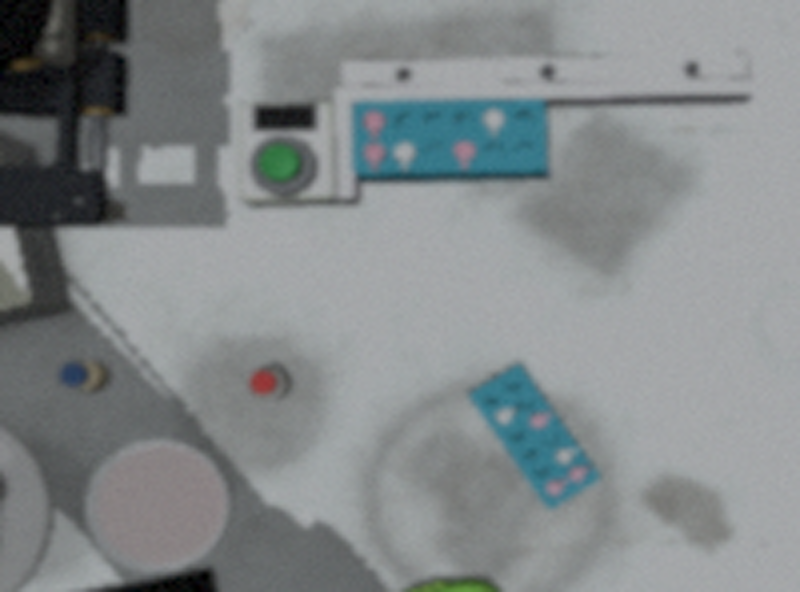

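Both views show the rack flush in the corner (wrist crop: its edge meets the fence at 232 and the stop at row 305) with the mark covered. The vials, dish and smaller rack are unmoved. Key at (0.592, 0.161), and the two views agree within 2 mm. Move above it and press.

```bash
python3 -m pendant '[[0.03,0.01,0,0,0,0,-1],[0.06,0.019,0,0,0,0,-1],[0.067,0.02,0,0,0,0,-1],[0.067,0.02,0.04,0,0,0,-1],[0.067,0.02,0.08,0,0,0,-1],[0.067,0.02,0.11,0,0,0,-1],[0.067,0.02,0.13,0,0,0,-1],[0.067,0.02,0.136,0,0,0,-1],[0.067,0.02,0.136,0,0,0,-1]]'
python3 - <<'E'
from h import *
togo(.592,.161,.016,-91)
s=save('scene','scene11.png'); cv2.imwrite('pics/scene11c.png',cv2.resize(s['image'][150:250,150:290],None,fx=5,fy=5,interpolation=cv2.INTER_CUBIC))
E
```

```text
clock: 20.85
tool_pos: [0.5924, 0.1617, 0.0303]
orientation: [-180.0, -0.0, -91.0]
force: [0.6, 0.1, 1.2]
opening: 0.0004
at [0.5924 0.1617 0.0303] [-1.7999e+02 -1.0000e-02 -9.0990e+01] t 20.85 F [0.6 0.1 1.2]
shift [0.0007 0.0003 0.0143] turn [-0.0001 -0.0001  0.0002]
```

View pics/scene11c.png

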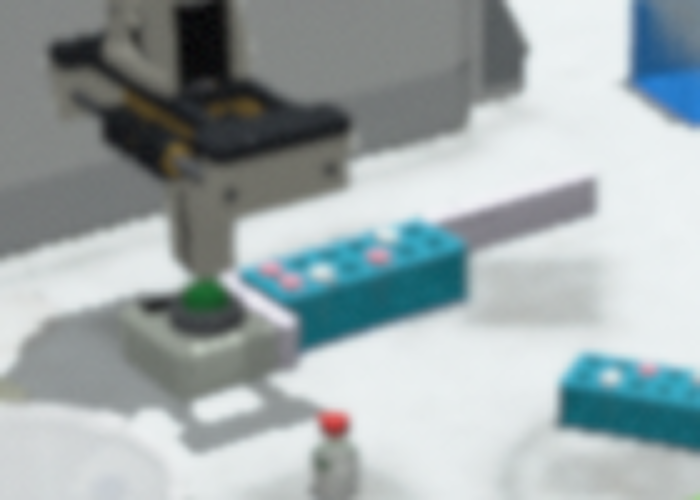

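The fingertips are just above the green key (crop 205,290). Press in small steps.

```bash
python3 -m pendant '[[0,0,0.002,0,0,0,-1],[0,0,0.005,0,0,0,-1],[0,0,0.008,0,0,0,-1],[0,0,0.008,0,0,0,-1]]'; python3 -m pendant '[[0,0,0.002,0,0,0,-1],[0,0,0.002,0,0,0,-1]]'; python3 -m pendant '[[0,0,0.002,0,0,0,-1],[0,0,0.002,0,0,0,-1]]'
```

```text
clock: 21.4
tool_pos: [0.5919, 0.1619, 0.0219]
orientation: [180.0, -0.0, -91.0]
force: [0.5, 0.5, 0.7]
opening: 0.0003
clock: 21.65
tool_pos: [0.5921, 0.1619, 0.0201]
orientation: [-180.0, -0.0, -91.0]
force: [-0.1, 0.5, 1.5]
opening: 0.0006
clock: 21.9
tool_pos: [0.5921, 0.1619, 0.0181]
orientation: [-180.0, 0.0, -91.0]
force: [-0.2, 0.5, 2.0]
opening: 0.0009
```

```bash
python3 -m pendant '[[0,0,0.002,0,0,0,-1],[0,0,0.002,0,0,0,-1]]'; python3 -m pendant '[[0,0,0.0015,0,0,0,-1],[0,0,0.0015,0,0,0,-1]]'; python3 -m pendant '[[0,0,0.0015,0,0,0,-1],[0,0,0.0015,0,0,0,-1]]'
```

```text
clock: 22.15
tool_pos: [0.5921, 0.1619, 0.0161]
orientation: [-180.0, 0.0, -91.0]
force: [-2.1, 0.2, 3.8]
opening: 0.0007
clock: 22.4
tool_pos: [0.5922, 0.1619, 0.0157]
orientation: [-180.0, 0.0, -90.9]
force: [-3.5, 0.2, 11.7]
opening: 0.0005
clock: 22.65
tool_pos: [0.5922, 0.1619, 0.0154]
orientation: [-179.9, 0.0, -90.9]
force: [-8.9, -1.1, 22.6]
opening: 0.0002
```

The force climbed along the spring (about 1.5, 2 and 3.8 N) and then jumped to 12 and 23 N without travel, so the key is fully down. Release straight up and check.

```bash
python3 -m pendant '[[0,0,-0.004,0,0,0,-1],[0,0,-0.01,0,0,0,-1],[0,0,-0.03,0,0,0,-1],[0,0,-0.07,0,0,0,-1],[0,0,-0.11,0,0,0,-1],[-0.03,-0.01,-0.145,0,0,0,-1],[-0.06,-0.02,-0.15,0,0,0,-1],[-0.066,-0.02,-0.15,0,0,0,-1],[-0.066,-0.02,-0.15,0,0,0,-1]]'
python3 - <<'E'
from h import *
t=save('top','top12.png'); s=wrist('w12.png')
a=load('top10.png')['image'];b=t['image']
for nm,im,ss in (('before',a,load('top10.png')),('after',b,t)):
    c=blobs(mask(im,(85,120,60),(100,255,255)),20)[0].reshape(-1,2).astype(float)
    r=cv2.minAreaRect(cast(ss,c,.034)[:,:2].astype(np.float32)); print(nm,np.round(r[0],4),np.round(r[1],4),round(r[2],2))
e=cv2.fitEllipse(blobs(mask(s['image'],(50,100,40),(80,255,255)))[0]); print('key ellipse',e)
print(ctrl.get_obs()['force'])
cv2.imwrite('pics/f.png',np.vstack([cv2.resize(s['image'][0:160,180:350],(510,300)),cv2.resize(b[125:285,85:325],(510,300))]))
E
```

```text
clock: 23.78
tool_pos: [0.6123, 0.2274, 0.1619]
orientation: [179.9, -0.1, -91.0]
force: [-0.7, -0.1, -0.2]
opening: 0.0007
before [0.6066 0.0569] [0.1176 0.0491] 88.9
after [0.6066 0.0569] [0.1176 0.0491] 88.9
key ellipse ((303.588623046875, 121.698974609375), (29.317771911621094, 30.86884880065918), 2.410630464553833)
[0.64185409 0.14025411 1.34317216]
```

View pics/f.png

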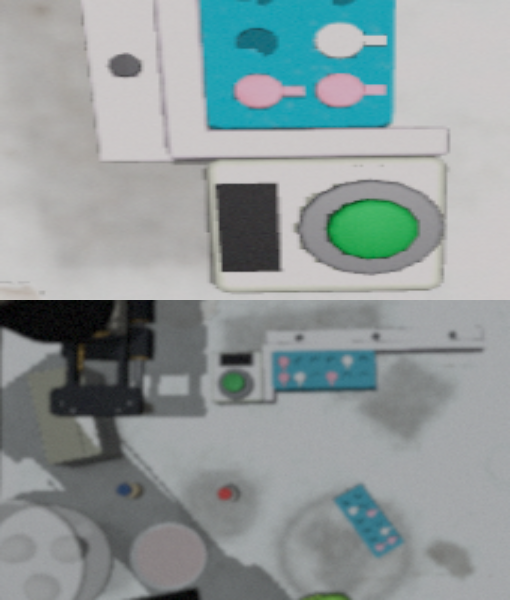

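Rack unchanged and flush, key back up, the others untouched, and the arm is clear. Hand in.

```bash
python3 -c "
from h import *
print(ctrl.close_job())"
```

```text
the job is handed in; nothing more can be done
None
```

I pushed the larger teal rack with shut fingertips, first against the long fence and then along it to the end stop. I then pressed the green key fully down, let it go, and handed the job in at about 24 s of the 48 s allowed. The hand-in gives no verdict, so these are my own checks.

**Last checks**
- **Rack:** it sits flush in the corner and covers the blue mark. Contact force was 12 N at the fence and 28 N at the stop. Its measured pose was the same before and after the key press, and its line matches the blue mark's to within about 0.1°.
- **Key:** it bottomed out at 23 N after about 6 mm of travel. It is up again, with the same apparent size in the wrist view as before the press.
- **Other items:** by eye the vials and dish look unmoved. The tape roll was out of frame in my last check, but the arm did not go near it after the start.

**What disagreed**
- **Fingertip height:** the real tips are about 28 mm above the stated TCP, seen in both the wrist and scene views. My first approach therefore passed over the rack without touching it. After that I worked with the corrected height and small guarded steps.
- **Rack centre:** the top camera puts it about 5 mm and 2 mm off the centre it gave for the blue mark. I put this down to calibration and the partly shaded outline. The close wrist view and the contact forces both show the rack flush.

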